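# Refit the charger's push knob and hold it pressed

## Robot

A 6-joint arm with a two-finger parallel gripper is mounted at the origin on the work surface. World frame = base frame: x ahead of the robot, y to its left, z up, the work surface at z = 0. Lengths are in m, angles in degrees, forces in N, time in s.
With the tool pointing down it reaches from about 0.25 to 0.725 m from the base axis. Payload 9.7 kg.
Tool frame: the origin (TCP) lies midway between the tips of the shut fingers; the grasp point (between the pads) lies 19 mm behind it (grip_point_offset is the distance from the TCP to the grasp point, in m); y points along the fingers, z is the direction in which the jaws open and shut, and the axes are right-handed (so a half turn about y gives the same grasp; the last joint's range is limited). The gripper opens to 85 mm and grips with 20 to 120 N. Pads are 22 mm wide; open, the fingers measure 114 mm over their backs; the gripper's body (76 mm by 85 mm) begins 54 mm behind the grasp point. The pads swing forward as they close: fully open they stand 13 mm farther back than shut.
Start: joints at [0, 4.979, 10.078, 95.1, 0, 90], TCP at [0.55, -0, 0.231] pointing down, gripper open.
Joint ranges: [-179.16, 179.16], [-48.56, 103.87], [-65.8, 70.77], [-126.05, 130.52], [-82.76, 87.17], [-180, 180]. Speed limits (degrees/s): [127.2, 127.2, 147.25, 180, 180, 180].

## Interface

Orientations are given as [roll, pitch, yaw] about the fixed x, y, z axes, in that order (R = Rz(yaw) Ry(pitch) Rx(roll)).
In Python, from workcell import get_obs, camera, job_done, grip_point_offset gives the robot as it stands.
- The arm moves only by the tool move_arm, never from a script. Its argument "deltas" is a list that holds one entry, the list of rows, each a list of 4 numbers: the shift along the tool's x, y, z in m, then the turn about the tool's y in degrees. A call has 1 to 5 rows; each row is the pose to reach, as a shift and turn from the pose commanded when the call began, along the tool's axes at that moment; what a row does not reach only later rows make up. A row lasts 1/10 s, in which the tool goes at most 50 mm and 8.59 degrees, less where a joint would pass 70% of its speed; a pose out of reach is approached as far as the arm can. A call with a gripper value outside its range is refused whole. "claw" is the finger opening in m, from 0 to 0.0854, set as the call begins (left out, the last holds). The fingers move at their own pace and stop on an object; "newtons" is the grip in N (left out, the last holds). Time passes only in rows, so rows that repeat a pose let the fingers close. It gives the time, the measured TCP pose, the force and the opening at its end, in the units of the state.
- get_obs(): the state, without advancing time (a new reading comes with each control period).
- camera(name): name is "scene" or "side" or "wrist"; returns a dict with "color" (400x640x3 uint8, blue, green, red), "range_z" (400x640 float32, m along the optical axis (not along the pixel's ray), 0 where there is no reading), "fx", "fy", "cx", "cy" (pixels), "k1" (the pictures are not rectified: a ray, as slopes to the right and down, at radius r is drawn at 1 + k1 r^2 times it, then the intrinsics apply), "T" (4x4, takes a point from camera to world coordinates). Camera axes: x right, y down, z forward; pixel columns grow to the right and rows downward; lengths in m; the calibration is good to about 2 mm. A picture is of the moment at which its call begins.
- job_done(): hands the job in, once; it reports no verdict.
The state is a dict: "time": time; "q": joint angles; "qd": joint speeds; "joint_efforts": joint torques, N m; "ee_pos": TCP position; "tcp_rot": TCP orientation; "wrist_force": force on the tool from outside, world axes, zero at the start; "torque": the same for the moment, N m; "opening": finger opening in m.
Only numpy, scipy, OpenCV 4.12 (cv2) and the standard library are available. Lean on these libraries where they do the work, as an engineer would, in place of code of your own. Each camera call takes 0.05 s, during which the arm holds its last target. There are 200 camera calls.

## Task

The orange charger has lost its push knob. First swing the zinc hold-down bar shut until it rests in its catch, so that the charger is secured; then pick up the black knob, turn it so that the flat in its bore matches the flat of the D-shaped spindle, push it fully home on the spindle and press it firmly down against the spindle's spring. Finish while your fingers are still holding the knob pressed down (do not let go), with the bar still shut, and leave the ashtray, terminal cap and spanner undisturbed.

Things in the scene. Friction and masses are not known exactly. Their poses are not given: they have to be found in the camera images.
- charger: Orange battery charger, fixed in a zinc dock. Origin: underside centre, on the shelf; z up. Housing 150 mm (x) by 210 mm (y -110 to +100), top 65 mm above the shelf. D-spindle at x 0, y -50 mm on a black dial; a white tick beside the dial marks the flat's side (-x). Bar hinge at x +90, y +60. Catch: dark steel hook at x -92, y +60, lip 85 mm above the shelf, open to +y.
- bar (a joint): Angle (rad) of the zinc hold-down bar on its vertical hinge: 0 = shut (along the charger's x, free end in the catch, hard stop), up to 1.5 as the free end swings out to the charger's +y. Swings stiffly (about 1.2 N at the peg) and stays where left. Bar 16 mm wide, 8 thick, top 78 mm above the shelf, reaching 183 mm from the hinge.
- bar_hinge (a point): Point on the bar's vertical hinge axis at the bar's underside, 70 mm above the shelf. It turns with the bar: its -x axis points along the bar to the free end.
- bar_peg (a point): Centre of the top of the red upright grip peg on the bar: round, 13 mm across, 30 mm tall above the bar, 105 mm from the hinge axis. Its top is 108 mm above the shelf.
- spindle_top (a point): Centre of the top of the upright steel D-spindle: 14 mm across, one flat 3 mm from the axis on this point's -x side (axes parallel to the charger's). Stands 24 mm proud of the housing, so 89 mm above the shelf when not pressed; its top 2 mm are stepped in by 1 mm. It does not turn.
- spindle (a joint): How far the spindle is pressed down (m): 0 = up, 0.008 = fully down. A spring pushes it up with about 5 N at the start and 11 N fully down.
- knob: Loose black knob, upright. Origin: underside centre, on the bore axis; z up. Bar-shaped, 44 (x) x 24 (y) x 42 mm tall, flat sides to grip across y, over a grey skirt 46 mm across, 5 tall. Bore 13 mm deep, 16 across, one flat 4 mm from the axis on -x; a white line on top marks that side. Home, its underside is 13 mm below the spindle's top, 11 above the housing (3 when pressed). About 60 g.
- ashtray: Small round clear glass ashtray, 72 mm across, 26 mm tall, on a grey silicone pad 95 x 95 x 4 mm. Origin: centre of its underside. Leave alone.
- cap: Round aluminium terminal cap, 34 mm across, 30 mm tall, standing. Origin: centre of its underside. Leave alone.
- spanner: Steel spanner lying flat, 170 mm long along its x. Leave alone.
Not all that is in view belongs to the job. What is shaped like the knob but purple is not meant.

How it is judged (in metres and radians):
On the way, in this order (a step that is already met when the one before it is completed fails the run):
1. the hold-down bar is shut in its catch (within 0.05 rad) while the knob is not yet on the spindle (value of joint bar below 0.05 rad and horizontal distance between knob and spindle_top above 0.03 m), for 0.2 s.
2. the knob is home on the spindle, flats matched, with the bar shut (z of knob in the frame of spindle_top below -0.0105 m and horizontal distance between knob and spindle_top below 0.003 m and angle between the x axis of knob and the x axis of spindle_top, either way round below 0.2 rad and angle between knob's own z axis and vertical below 0.12 rad and value of joint bar below 0.05 rad), for 0.1 s.
At the end, for the whole second after the job is handed in: The bar is shut (within 0.05 rad), the knob is home on the spindle (underside at least 10.5 mm below the spindle's top, axis within 3 mm, aligned within 0.2 rad, upright), the fingers still hold it (more than 2 N) and keep the spindle pressed down more than 4 of its 8 mm, at rest (all of step 2 and value of joint spindle above 0.004 m and contact force between the fingers and knob above 2 N and linear speed of knob below 0.02 m/s); the arm keeps its last pose, push and grip.
It fails at once if the ashtray is pushed more than 25 mm from its place or tipped (distance of ashtray from where it was at the start of the episode above 0.025 m or angle between ashtray's own z axis and vertical above 0.5 rad).
It fails at once if the terminal cap is pushed more than 25 mm from its place or tipped (distance of cap from where it was at the start of the episode above 0.025 m or angle between cap's own z axis and vertical above 0.5 rad).
It fails at once if the spanner is pushed more than 25 mm (distance of spanner from where it was at the start of the episode above 0.025 m).
It also fails if it takes over 58 s, if anything falls off the work surface, if the arm or the gripper's body presses on something with over 40 N, if the wrist force passes 120 N, or if a joint passes its speed limit or range.

## Working session

There is one attempt and no reset: what is moved stays moved. The work goes in short steps, Python scripts to look and compute and a tool call to move; the robot and the scene stay as the last step left them, time stands still between calls to the robot, and variables do not carry over. Pictures are saved under pics/ and viewed, about 8 in all and at most 12, crops included, and the job is handed in when it is done.

Besides the shell and the picture viewer there is one more tool, called after "Emit:" by a JSON object that holds its "op" and its "data", one argument or row to a line. move_arm: Moves the arm, as the interface text tells. Its arguments: {"type":"object","properties":{"deltas":{"type":"array"},"claw":{"type":"number"},"newtons":{"type":"number"}},"required":["deltas"]}

```bash
mkdir -p pics
cat > h.py <<'E'
import numpy as np, cv2
from workcell import get_obs, camera, job_done, grip_point_offset
def px2ray(c,u,v):
    xd=np.array([(u-c["cx"])/c["fx"],(v-c["cy"])/c["fy"]]);x=xd.copy()
    for _ in range(20): x=xd/(1+c["k1"]*(x@x))
    return np.array([x[0],x[1],1.])
def onplane(c,u,v,z):
    d=c["T"][:3,:3]@px2ray(c,u,v);o=c["T"][:3,3]
    return o+d*(z-o[2])/d[2]
def pt(c,u,v):
    z=c["range_z"][int(round(v)),int(round(u))]
    return c["T"][:3,:3]@(px2ray(c,u,v)*z)+c["T"][:3,3]
E
python3 - <<'E'
from h import *
o=get_obs();print(o,grip_point_offset)
a=camera("scene");b=camera("side");
cv2.imwrite("pics/a.png",a["color"]);cv2.imwrite("pics/b.png",b["color"])
import pickle;pickle.dump((a,b),open("ab.pkl","wb"))
for c in(a,b):print(c["T"].round(3),c["fx"])
E
```

```text
{'time': 0.0, 'q': array([1.22893774e-04, 5.00924562e+00, 1.00338169e+01, 9.50999926e+01,
       1.74581651e-03, 8.99982304e+01]), 'qd': array([-0.01768959,  0.11906793, -0.07298828, -0.08837846, -0.00809112,
       -0.05649471]), 'joint_efforts': array([ 7.68234549e-04, -5.20392072e+01,  4.64802504e+01,  1.63646933e-02,
        2.23589603e-05, -6.77332673e-05]), 'ee_pos': array([5.49761176e-01, 9.86320349e-06, 2.30595163e-01]), 'tcp_rot': array([-9.00754213e+01,  1.74814437e-03, -8.99981098e+01]), 'wrist_force': array([-0.86024262,  0.62005211, -0.50913198]), 'torque': array([ 0.02453905, -0.03940049, -0.02724392]), 'opening': 0.08511900444234298} 0.0187
[[ 0.734  0.371 -0.569  1.208]
 [ 0.679 -0.419  0.603 -0.745]
 [-0.014 -0.829 -0.56   0.777]
 [ 0.     0.     0.     1.   ]] 398.43943520772945
[[ 0.992 -0.066  0.105  0.374]
 [-0.124 -0.568  0.813 -0.951]
 [ 0.006 -0.82  -0.572  0.76 ]
 [ 0.     0.     0.     1.   ]] 480.41167286773714
```

View pics/a.png

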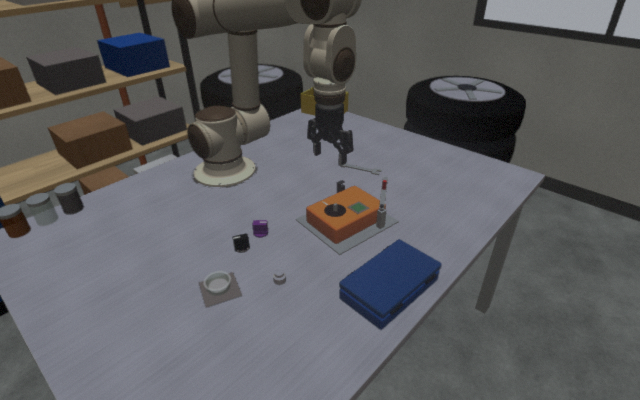

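View pics/b.png

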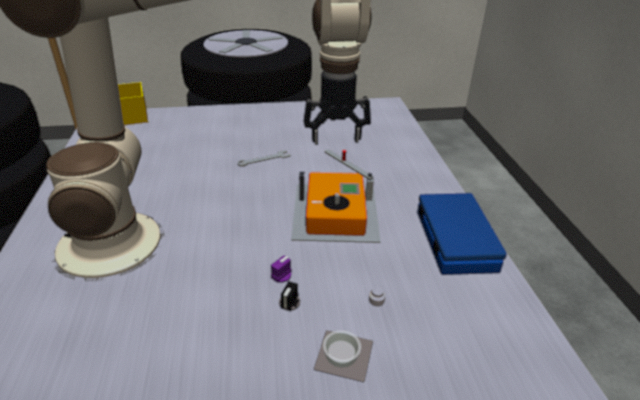

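Scene view: charger at (345,213), black knob (241,242), purple decoy (260,228), peg (384,183). Side view: charger (337,203) with hinge on the right (370,187) and catch on the left (302,187), peg (345,155), knob (289,296), cap (377,297), ashtray (342,347), spanner (265,158).

Run:
```python
from h import *
import pickle
a,b=pickle.load(open("ab.pkl","rb"))
for n,c in(("scene",a),("side",b)):
    im=c["color"];hsv=cv2.cvtColor(im,cv2.COLOR_BGR2HSV)
    H,S,V=cv2.split(hsv)
    roi=np.zeros(H.shape,bool)
    if n=="scene": roi[170:300,200:400]=1
    else: roi[140:370,240:400]=1
    for k,m,z in(("red",((H<5)|(H>172))&(S>130),.1),("orange",(H>=6)&(H<18)&(S>150),.065),("black",(V<45),.02),("purple",(H>130)&(H<160)&(S>90),.02)):
        m=(m&roi).astype(np.uint8);nn,l,st,ce=cv2.connectedComponentsWithStats(m)
        for i in range(1,nn):
            if st[i,4]<12: continue
            ys,xs=np.where(l==i);P=np.array([pt(c,x,y) for x,y in zip(xs,ys)])
            P=P[P[:,2]<.2]
            if len(P)==0: continue
            print(n,k,st[i],"med",np.median(P,0).round(3),"min",P.min(0).round(3),"max",P.max(0).round(3),"plane",onplane(c,*ce[i],z).round(3))
            if k=="orange" and st[i,4]>300:
                T=P[(P[:,2]>.058)&(P[:,2]<.072)]
                r=cv2.minAreaRect((T[:,:2]*1000).astype(np.float32));print("  top",np.median(T[:,2]),r, (cv2.boxPoints(r)).round(0).tolist())
for u,v in((305,328),(342,363),(377,292),(265,158)):print(pt(b,u,v).round(3))
w=camera("wrist");cv2.imwrite("pics/w0.png",w["color"])
big=np.vstack([cv2.resize(a["color"][165:255,220:400],None,fx=4,fy=4,interpolation=cv2.INTER_CUBIC)[:, :720],
])
big2=cv2.resize(b["color"][140:320,260:400],None,fx=3,fy=3,interpolation=cv2.INTER_CUBIC)
cv2.imwrite("pics/c.png",big2)
```

```text
scene orange [ 307  187   72   44 1345] med [0.573 0.048 0.065] min [ 0.487 -0.055  0.049] max [0.649 0.164 0.07 ] plane [0.573 0.046 0.065]
  top 0.06517445636256236 ((567.2665405273438, 55.433937072753906), (204.50926208496094, 145.9756622314453), 80.692626953125) [[479.0, -34.0], [623.0, -57.0], [656.0, 145.0], [512.0, 168.0]]
scene black [326 206  19  10 104] med [0.563 0.012 0.066] min [ 0.531 -0.013  0.063] max [0.586 0.044 0.069] plane [0.518 0.062 0.02 ]
scene black [234 234  15  17 180] med [ 0.427 -0.249  0.027] min [ 0.414 -0.269  0.002] max [ 0.438 -0.226  0.045] plane [ 0.42  -0.245  0.02 ]
scene purple [253 220  15  17 175] med [ 0.413 -0.169  0.026] min [ 0.387 -0.185  0.003] max [ 0.429 -0.15   0.047] plane [ 0.407 -0.165  0.02 ]
side red [343 150   3  10  21] med [0.61  0.196 0.097] min [0.608 0.189 0.08 ] max [0.614 0.203 0.107] plane [0.609 0.19  0.1  ]
side orange [ 306  173   61   62 1688] med [ 0.556 -0.036  0.055] min [ 0.479 -0.057  0.003] max [0.663 0.163 0.089] plane [ 0.552 -0.032  0.065]
  top 0.06412336419648779 ((565.8589477539062, 54.03643035888672), (2
[... 204 characters left out ...]
x [0.486 0.124 0.08 ] plane [0.488 0.157 0.02 ]
side black [325 197  23  12 190] med [0.556 0.011 0.066] min [ 0.531 -0.013  0.062] max [0.589 0.041 0.069] plane [0.571 0.075 0.02 ]
side black [286 283  12  27 205] med [ 0.424 -0.253  0.029] min [ 0.413 -0.268  0.002] max [ 0.435 -0.227  0.046] plane [ 0.424 -0.246  0.02 ]
side black [281 294   3  14  28] med [ 0.403 -0.26   0.019] min [ 0.401 -0.263  0.005] max [ 0.405 -0.256  0.043] plane [ 0.403 -0.26   0.02 ]
side purple [271 256  20  26 371] med [ 0.407 -0.172  0.025] min [ 0.386 -0.184  0.001] max [ 0.429 -0.145  0.045] plane [ 0.408 -0.166  0.02 ]
[ 0.444 -0.316 -0.001]
[ 0.5   -0.421  0.021]
[ 0.601 -0.266  0.031]
[0.395 0.357 0.007]
```

View pics/c.png

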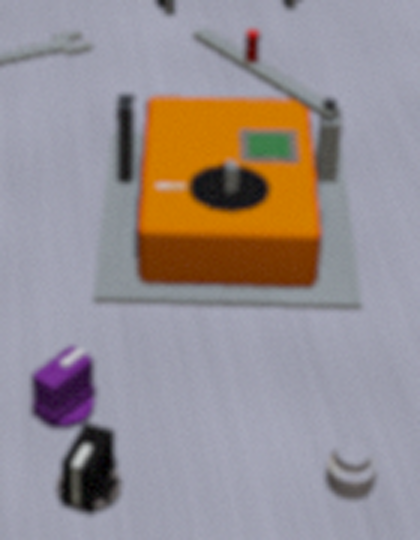

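Side crop: bar swung out to the upper left, peg at (252,42), tick left of the dial at (170,186), so the charger's −x points to image left. The charger yaw is about −9°, which puts the spindle near (0.559, 0.011), the hinge near (0.665, 0.105) and the bar at about 50°. The hinge-to-peg distance measures 106 mm against 105 given. Next I go above the peg.

Emit:
{"op": "move_arm", "data": {
  "deltas": [
    [[-0.04,0.0,0.012,-7],[-0.08,0.0,0.025,-14],[-0.12,0.01,0.04,-21],[-0.16,0.02,0.05,-28],[-0.196,0.03,0.06,-31]]
  ],
  "claw": 0.085
}}

```text
time: 0.65
ee_pos: [0.6102, 0.1979, 0.2005]
tcp_rot: [-90.0, 0.0, -58.7]
wrist_force: [0.6, -0.1, 0.4]
opening: 0.0853
```

Emit:
{"op": "move_arm", "data": {
  "deltas": [
    [[0,0,0,0],[0,0,0,0],[0,0,0,0]]
  ]
}}

```text
time: 0.95
ee_pos: [0.6099, 0.1954, 0.2015]
tcp_rot: [-90.0, -0.0, -59.1]
wrist_force: [-0.1, -0.5, 0.5]
opening: 0.085
```

Run:
```python
from h import *
w=camera("wrist");cv2.imwrite("pics/w1.png",w["color"]);print(w["T"].round(3),w["fx"])
o=get_obs();print(o["ee_pos"],o["tcp_rot"],o["q"])
H,S,V=cv2.split(cv2.cvtColor(w["color"],cv2.COLOR_BGR2HSV))
m=(((H<4)|(H>172))&(S>130)&(V>50)).astype(np.uint8);n,l,st,ce=cv2.connectedComponentsWithStats(m)
for i in range(1,n):
    if st[i,4]<30: continue
    ys,xs=np.where(l==i);P=np.array([pt(w,x,y) for x,y in zip(xs,ys)])
    T=P[(P[:,2]>.103)&(P[:,2]<.115)]
    print(st[i],len(T),T.mean(0) if len(T) else P.mean(0))
```

```text
[[ 0.857  0.497  0.134  0.576]
 [ 0.515 -0.827 -0.225  0.252]
 [-0.     0.262 -0.965  0.344]
 [ 0.     0.     0.     1.   ]] 284.9350381988249
[0.61003252 0.19511131 0.20185239] [-8.99698753e+01 -1.59779355e-02 -5.90763011e+01] [ 1.77400939e+01  1.72979928e+01  2.10590084e+01  9.37280407e+01
 -8.68620657e-03  7.68163883e+01]
[318 188  13  15 161] 158 [0.61049881 0.20041281 0.10762871]
```

View pics/w1.png

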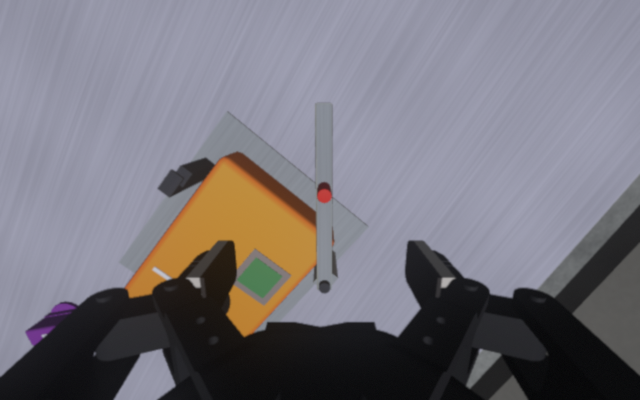

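Wrist view: peg at (324,193), bar vertical in the image with its hinge pin at (324,287), catch at (185,178). The peg top measures (0.6105, 0.2004, 0.108), matching the given height. I'll descend and grip it.

Emit:
{"op": "move_arm", "data": {
  "deltas": [
    [[-0.004,0.04,0.003,0],[-0.004,0.08,0.003,0],[-0.004,0.116,0.003,0],[-0.004,0.116,0.003,0]]
  ]
}}

```text
time: 1.4
ee_pos: [0.608, 0.199, 0.0805]
tcp_rot: [-90.4, 0.1, -59.1]
wrist_force: [0.0, 0.4, -0.6]
opening: 0.0851
```

Emit:
{"op": "move_arm", "data": {
  "deltas": [
    [[0,0,0,0],[0,0,0,0],[0,0,0,0],[0,0,0,0],[0,0,0,0]]
  ],
  "claw": 0.005,
  "newtons": 25
}}

```text
time: 1.9
ee_pos: [0.6109, 0.2011, 0.0862]
tcp_rot: [-89.9, -0.0, -59.0]
wrist_force: [0.7, 0.5, 7.0]
opening: 0.012
```

Run:
```python
from h import *
w=camera("wrist")
o=get_obs();print(o["ee_pos"],o["tcp_rot"],o["opening"],o["wrist_force"])
p=o["ee_pos"]
y=np.radians(o["tcp_rot"][2])
# hinge candidates: charger model and bar-normal jaw
h=np.array([.6653,.1049]);print(np.linalg.norm(p[:2]-h),np.degrees(np.arctan2(*(p[:2]-h)[::-1])))
R=np.array([[np.cos(y),-np.sin(y)],[np.sin(y),np.cos(y)]]) # cols tool x, tool z
a0=np.arctan2(*(p[:2]-h)[::-1])
for d in range(8,60,8):
    a=a0+np.radians(d);q=h+np.linalg.norm(p[:2]-h)*np.array([np.cos(a),np.sin(a)])
    print(d,(R.T@(q-p[:2])).round(4))
```

```text
[0.61090561 0.2011087  0.08627843] [-8.99246518e+01 -2.05217683e-02 -5.89987940e+01] 0.011907626183218322 [-0.79429694 -0.48804842  4.38764288]
0.11052087274177264 119.4829091817972
8 [ 0.0007 -0.0154]
16 [ 0.0035 -0.0306]
24 [ 0.0084 -0.0452]
32 [ 0.0152 -0.059 ]
40 [ 0.024  -0.0717]
48 [ 0.0344 -0.0831]
56 [ 0.0463 -0.0929]
```

Gripped on the peg (12 mm opening). Now I swing it on a 105 mm arc.

Emit:
{"op": "move_arm", "data": {
  "deltas": [
    [[0.0003,0,-0.0073,-4],[0.001,0,-0.0146,-8],[0.0023,0,-0.0218,-12],[0.0041,0,-0.0289,-16],[0.0063,0,-0.0359,-20]]
  ]
}}

```text
time: 2.45
ee_pos: [0.5833, 0.1773, 0.0863]
tcp_rot: [-89.9, -0.1, -38.8]
wrist_force: [0.8, -0.1, 4.2]
opening: 0.0117
```

Emit:
{"op": "move_arm", "data": {
  "deltas": [
    [[0.0003,0,-0.0073,-4],[0.001,0,-0.0146,-8],[0.0023,0,-0.0218,-12],[0.0041,0,-0.0289,-16],[0.0063,0,-0.0359,-20]]
  ]
}}

```text
time: 2.95
ee_pos: [0.5655, 0.1454, 0.0863]
tcp_rot: [-89.9, -0.1, -18.8]
wrist_force: [0.7, 0.3, 4.7]
opening: 0.0121
```

Emit:
{"op": "move_arm", "data": {
  "deltas": [
    [[0.0002,0,-0.0055,-3],[0.0006,0,-0.011,-6],[0.0013,0,-0.0164,-9],[0.0016,0,-0.0182,-10],[0.0016,0,-0.0182,-10]]
  ]
}}

```text
time: 3.45
ee_pos: [0.5609, 0.1274, 0.0862]
tcp_rot: [-90.0, -0.0, -9.0]
wrist_force: [-2.6, -0.9, 6.7]
opening: 0.0119
```

Run:
```python
from h import *
w=camera("wrist");cv2.imwrite("pics/w2.png",w["color"])
o=get_obs();print(o["ee_pos"],o["tcp_rot"],o["opening"],o["wrist_force"])
```

```text
[0.56092439 0.12744118 0.0862034 ] [-8.99876812e+01 -3.91684753e-02 -9.03393806e+00] 0.011422608967633868 [-2.69632621 -1.60319951  7.53342711]
```

View pics/w2.png

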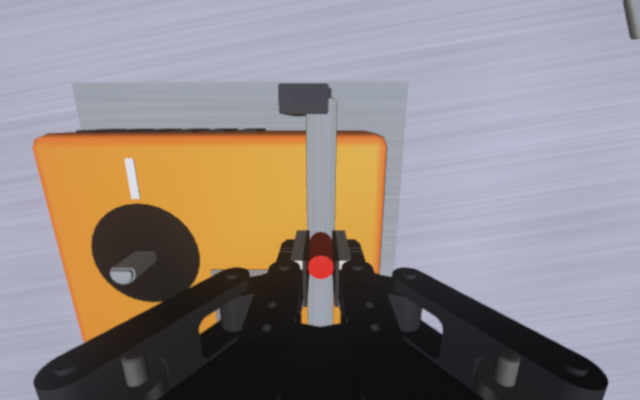

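Bar nearly in the hook (hook at (303,98), bar end at (322,105)). I'll push on to the stop, watching the force.

Emit:
{"op": "move_arm", "data": {
  "deltas": [
    [[0,0,-0.002,-1],[0,0,-0.004,-1],[0,0,-0.005,-1],[0,0,-0.005,-1]]
  ]
}}

```text
time: 3.9
ee_pos: [0.5608, 0.1266, 0.0863]
tcp_rot: [-89.5, -0.1, -7.9]
wrist_force: [1.5, 20.9, 1.7]
opening: 0.0122
```

Emit:
{"op": "move_arm", "data": {
  "deltas": [
    [[0,0,-0.002,0],[0,0,-0.004,0],[0,0,-0.004,0]]
  ]
}}

```text
time: 4.2
ee_pos: [0.5609, 0.1262, 0.0863]
tcp_rot: [-89.1, -0.1, -7.7]
wrist_force: [6.2, 40.1, -1.5]
opening: 0.012
```

Stop reached (the force climbs while the position holds). I'll relax, open and rise to check.

Emit:
{"op": "move_arm", "data": {
  "deltas": [
    [[0,0,0.0085,0],[0,0,0.0085,0]]
  ]
}}

```text
time: 4.4
ee_pos: [0.5612, 0.1283, 0.0862]
tcp_rot: [-90.0, -0.1, -8.0]
wrist_force: [-1.3, -0.4, 7.2]
opening: 0.0117
```

Emit:
{"op": "move_arm", "data": {
  "deltas": [
    [[0,0,0,0],[0,0,0,0],[0,0,0,0],[0,0,0,0]]
  ],
  "claw": 0.06
}}

```text
time: 4.8
ee_pos: [0.5606, 0.1268, 0.085]
tcp_rot: [-90.0, 0.0, -8.0]
wrist_force: [0.1, -0.0, -0.1]
opening: 0.0601
```

Emit:
{"op": "move_arm", "data": {
  "deltas": [
    [[0,-0.03,0,0],[0,-0.07,0,0],[0.03,-0.11,0,0],[0.05,-0.13,0,0],[0.05,-0.13,0,0]]
  ]
}}

```text
time: 5.3
ee_pos: [0.6128, 0.1197, 0.218]
tcp_rot: [-89.9, -0.3, -8.1]
wrist_force: [-0.7, 0.4, -0.5]
opening: 0.0598
```

Emit:
{"op": "move_arm", "data": {
  "deltas": [
    [[0,0,0,0],[0,0,0,0]]
  ]
}}

```text
time: 5.5
ee_pos: [0.6094, 0.12, 0.2139]
tcp_rot: [-90.0, 0.1, -8.0]
wrist_force: [0.2, 0.3, -0.0]
opening: 0.06
```

Run:
```python
from h import *
w=camera("wrist");cv2.imwrite("pics/w3.png",w["color"])
o=get_obs();print(o["ee_pos"],o["tcp_rot"],o["opening"],o["wrist_force"])
import pickle;pickle.dump(w,open("w3.pkl","wb"))
H,S,V=cv2.split(cv2.cvtColor(w["color"],cv2.COLOR_BGR2HSV))
P=np.array([[pt(w,u,v) for u in range(640)] for v in range(400)])
z=P[:,:,2]
red=((H<4)|(H>172))&(S>130)&(V>50)&(z>.1)&(z<.115)
print("peg",red.sum(),P[red].mean(0))
orr=(H>=5)&(H<18)&(S>150)&(z>.06)&(z<.07)
r=cv2.minAreaRect((P[orr][:,:2]*1000).astype(np.float32));print("top",r,cv2.boxPoints(r).round(0).tolist())
bar=(z>.074)&(z<.0815)&(P[:,:,1]>.08)&(P[:,:,1]<.2)&(P[:,:,0]<.63)&(P[:,:,0]>.47)&(V>70)
r=cv2.minAreaRect((P[bar][:,:2]*1000).astype(np.float32));print("bar",bar.sum(),r,cv2.boxPoints(r).round(0).tolist())
sp=(z>.082)&(z<.095)&(P[:,:,1]>-.03)&(P[:,:,1]<.06)&(abs(P[:,:,0]-.56)<.04)
if sp.sum():print("spindle",sp.sum(),P[sp].mean(0),P[sp].min(0),P[sp].max(0))
```

```text
[0.60924363 0.1200596  0.21400599] [-90.0388696    0.12113678  -7.99153249] 0.060052663163682754 [-1.13677085 -0.12105215  0.57197803]
peg 153 [0.56164086 0.12760351 0.10776604]
top ((565.9468994140625, 60.786399841308594), (205.4217987060547, 145.98460388183594), 81.07403564453125) [[478.0, -29.0], [622.0, -52.0], [654.0, 151.0], [510.0, 174.0]]
bar 2336 ((557.971923828125, 128.5077667236328), (29.979677200317383, 145.55929565429688), 86.41769409179688) [[484.0, 118.0], [630.0, 109.0], [632.0, 139.0], [486.0, 148.0]]
spindle 154 [0.56041285 0.01622689 0.0873876 ] [0.55549478 0.00834689 0.0820192 ] [0.56599119 0.02234174 0.09074291]
```

View pics/w3.png

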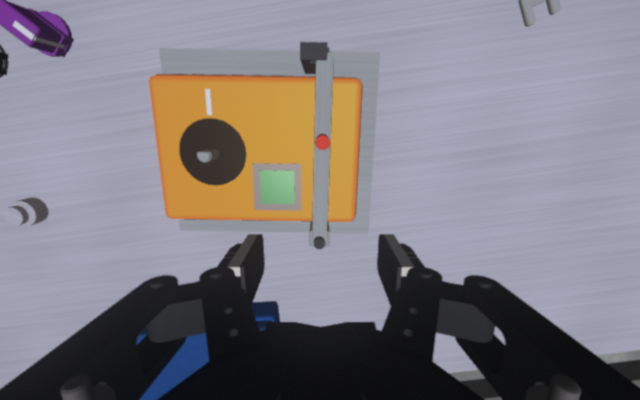

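Bar check: the peg sits at charger-frame (−14.6, 60.4) mm against (−15, 60) when shut, so the bar is shut. Spindle axis is about (0.559, 0.0163) with charger yaw −8.9°. In the image the hook is at (314,50), the spindle at (207,155) and the cap at (22,213). On to the knob.

Emit:
{"op": "move_arm", "data": {
  "deltas": [
    [[-0.017,0,-0.045,0],[-0.034,0,-0.09,0],[-0.051,0,-0.135,0],[-0.068,0,-0.18,0],[-0.085,0,-0.225,0]]
  ],
  "claw": 0.085
}}

```text
time: 6.05
ee_pos: [0.4927, -0.0919, 0.2145]
tcp_rot: [-90.0, 0.0, -8.0]
wrist_force: [0.5, -1.5, 0.3]
opening: 0.0845
```

Emit:
{"op": "move_arm", "data": {
  "deltas": [
    [[-0.016,0,-0.045,0],[-0.032,0,-0.09,0],[-0.048,0,-0.135,0],[-0.048,0,-0.157,0],[-0.048,0,-0.157,0]]
  ]
}}

```text
time: 6.55
ee_pos: [0.4237, -0.2415, 0.2145]
tcp_rot: [-90.0, 0.1, -8.2]
wrist_force: [-0.1, 0.0, 0.1]
opening: 0.0851
```

Emit:
{"op": "move_arm", "data": {
  "deltas": [
    [[0,0,0,0],[0,0,0,0]]
  ]
}}

```text
time: 6.75
ee_pos: [0.4253, -0.2388, 0.2149]
tcp_rot: [-90.0, 0.0, -8.0]
wrist_force: [-0.3, -0.1, -0.5]
opening: 0.0854
```

Run:
```python
from h import *
w=camera("wrist");cv2.imwrite("pics/w4.png",w["color"])
o=get_obs();print(o["ee_pos"],o["tcp_rot"],o["q"])
P=np.array([[pt(w,u,v) for u in range(640)] for v in range(400)]);z=P[:,:,2]
m=(z>.036)&(z<.048)&(np.hypot(P[:,:,0]-.42,P[:,:,1]+.248)<.045)
m=m.astype(np.uint8);n,l,st,ce=cv2.connectedComponentsWithStats(m)
V=w["color"].min(2)
for i in range(1,n):
    if st[i,4]<40: continue
    k=l==i;r=cv2.minAreaRect((P[k][:,:2]*1000).astype(np.float32));print(st[i],np.median(P[k],0),r)
    wh=k&(V>120);print("white",wh.sum(),P[wh].mean(0) if wh.any() else 0, "all",P[k].mean(0))
```

```text
[ 0.42548012 -0.23868974  0.21506155] [-8.99845873e+01  1.95821842e-02 -7.92328533e+00] [-2.92961683e+01 -3.81002400e+00 -5.89359778e-01  9.32445166e+01
  7.21624528e-03 -2.13728818e+01]
[295 160  41  31 810] [ 0.41755269 -0.24419064  0.04165012] ((418.15106201171875, -244.43997192382812), (44.37371063232422, 24.00602912902832), 62.12131881713867)
white 116 [ 0.41321545 -0.2543428   0.04217148] all [ 0.41760207 -0.24423805  0.04148335]
```

View pics/w4.png

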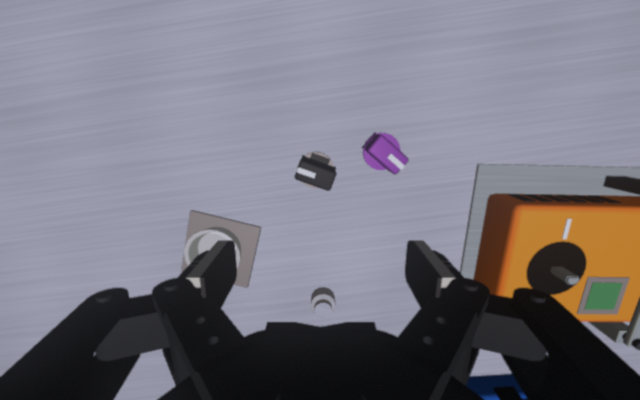

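Wrist view: knob at (316,172) with its white line at (307,173), purple decoy (385,155), ashtray (212,250), cap (322,300). The knob top rectangle is 44.4×24.0 mm at z = 0.0415, as specified. Its centre is (0.418, −0.244) and its +x points at 62°. I'll turn +70° in world and descend.

Emit:
{"op": "move_arm", "data": {
  "deltas": [
    [[-0.0066,0.0,-0.0067,-8],[-0.0066,0.02,-0.0067,-16],[-0.0066,0.03,-0.0067,-24],[-0.0066,0.04,-0.0067,-32],[-0.0066,0.06,-0.0067,-40]]
  ]
}}

```text
time: 7.3
ee_pos: [0.4187, -0.2447, 0.1558]
tcp_rot: [-90.1, -0.1, 32.4]
wrist_force: [-0.6, -0.2, -0.6]
opening: 0.0849
```

Emit:
{"op": "move_arm", "data": {
  "deltas": [
    [[0,0,0,-8],[0,0.01,0,-16],[0,0.02,0,-24],[0,0.03,0,-30],[0,0.03,0,-30]]
  ]
}}

```text
time: 7.8
ee_pos: [0.4177, -0.2441, 0.124]
tcp_rot: [-89.9, -0.0, 62.2]
wrist_force: [0.1, 0.3, -0.3]
opening: 0.085
```

Emit:
{"op": "move_arm", "data": {
  "deltas": [
    [[0,0,0,0],[0,0,0,0]]
  ]
}}

```text
time: 8.0
ee_pos: [0.4183, -0.2452, 0.1259]
tcp_rot: [-90.0, -0.0, 61.9]
wrist_force: [0.1, -0.1, 0.7]
opening: 0.085
```

```bash
cat > knob.py <<'E'
from h import *
def knob(lo,hi,r=.05):
    w=camera("wrist");o=get_obs();e=o["ee_pos"]
    print(e.round(4),o["tcp_rot"].round(2),round(o["opening"],4))
    P=np.array([[pt(w,u,v) for u in range(640)] for v in range(400)]);z=P[:,:,2]
    m=((z>lo)&(z<hi)&(np.hypot(P[:,:,0]-e[0],P[:,:,1]-e[1])<r)).astype(np.uint8)
    n,l,st,ce=cv2.connectedComponentsWithStats(m)
    y=np.radians(o["tcp_rot"][2]);R=np.array([[np.cos(y),-np.sin(y)],[np.sin(y),np.cos(y)]])
    for i in range(1,n):
        if st[i,4]<100: continue
        k=l==i;r=cv2.minAreaRect((P[k][:,:2]*1000).astype(np.float32))
        print(st[i],np.median(P[k][:,2]).round(4),r,"tool x,z off",R.T@(np.array(r[0])/1000-e[:2]))
    return w
E
python3 -c "
from knob import *
w=knob(.036,.048)
cv2.imwrite('pics/w5.png',w['color'])"
```

```text
[ 0.4182 -0.2453  0.1259] [-90.05   0.    61.92] 0.0849
[ 307  176   29   52 1432] 0.0416 ((418.10345458984375, -245.38992309570312), (43.445579528808594, 23.356985092163086), 62.68003845214844) tool x,z off [-1.54436829e-04  7.86527014e-05]
```

Offset under 0.2 mm. Descend and grip.

Emit:
{"op": "move_arm", "data": {
  "deltas": [
    [[0,0.03,0,0],[0,0.06,0,0],[0,0.09,0,0],[0,0.113,0,0],[0,0.113,0,0]]
  ]
}}

```text
time: 8.55
ee_pos: [0.4163, -0.2445, 0.0097]
tcp_rot: [-89.7, -0.0, 61.9]
wrist_force: [-0.1, 0.0, 0.5]
opening: 0.0851
```

Emit:
{"op": "move_arm", "data": {
  "deltas": [
    [[0,0,0,0],[0,0,0,0],[0,0,0,0],[0,0,0,0],[0,0,0,0]]
  ],
  "claw": 0.01,
  "newtons": 60
}}

```text
time: 9.05
ee_pos: [0.4185, -0.2458, 0.0134]
tcp_rot: [-90.1, 0.0, 62.0]
wrist_force: [-1.2, -0.0, 5.1]
opening: 0.0232
```

Emit:
{"op": "move_arm", "data": {
  "deltas": [
    [[0,0,0,0],[0,-0.04,0,0],[0,-0.08,0,0],[0,-0.12,0,0],[0,-0.15,0,0]]
  ]
}}

```text
time: 9.55
ee_pos: [0.4181, -0.2455, 0.165]
tcp_rot: [-90.1, 0.0, 62.0]
wrist_force: [0.2, -0.9, -0.4]
opening: 0.023
```

Emit:
{"op": "move_arm", "data": {
  "deltas": [
    [[0,0,0,0],[0,0,0,0]]
  ]
}}

```text
time: 9.75
ee_pos: [0.4181, -0.2456, 0.1625]
tcp_rot: [-90.1, 0.0, 62.0]
wrist_force: [-0.2, -0.1, -1.1]
opening: 0.023
```

```bash
python3 -c "
from knob import *
w=knob(.17,.21)
cv2.imwrite('pics/w6.png',w['color'][120:,160:480])"
```

```text
[ 0.4177 -0.2453  0.1615] [-89.95  -0.    62.  ] 0.0231
[ 253  213  136  109 7854] 0.1908 ((418.7635498046875, -245.29437255859375), (44.967830657958984, 50.50164031982422), 61.302459716796875) tool x,z off [ 0.00050421 -0.00096669]
[235 273  18  12 128] 0.207 ((441.59661865234375, -266.04644775390625), (1.4279431104660034, 7.011392593383789), 64.60297393798828) tool x,z off [-0.00709866 -0.03086977]
[389 273  18  12 124] 0.2072 ((388.3456726074219, -237.7515106201172), (1.7690834999084473, 6.535182476043701), 62.79258346557617) tool x,z off [-0.00711684  0.0294317 ]
```

View pics/w6.png

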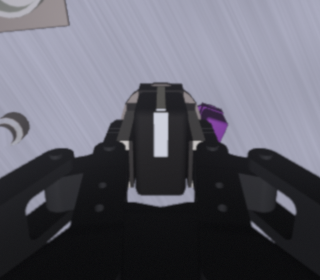

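Knob held square, with the white line on the tool's −x side (at (160,133) in the crop). So tool x matches knob x and the underside is 13.4 mm below the TCP. Carry it over the spindle.

Emit:
{"op": "move_arm", "data": {
  "deltas": [
    [[0.045,0,0,0],[0.09,0,0,0],[0.135,0,0,0],[0.18,0,0,0],[0.225,0,0,0]]
  ]
}}

```text
time: 10.3
ee_pos: [0.5233, -0.045, 0.1605]
tcp_rot: [-89.9, 0.1, 62.0]
wrist_force: [0.6, -0.1, -0.7]
opening: 0.023
```

Emit:
{"op": "move_arm", "data": {
  "deltas": [
    [[0.04,0,-0.0017,8],[0.0725,0,-0.0017,16],[0.0725,0,-0.0017,24],[0.0725,0,-0.0017,32],[0.0725,0,-0.0017,40]]
  ]
}}

```text
time: 10.8
ee_pos: [0.5584, 0.0169, 0.1601]
tcp_rot: [-89.9, 0.2, 21.7]
wrist_force: [-0.1, -0.9, -0.0]
opening: 0.0231
```

Emit:
{"op": "move_arm", "data": {
  "deltas": [
    [[0,0,0,8],[0,0,0,16],[0,0,0,24],[0,0,0,30.9],[0,0,0,30.9]]
  ]
}}

```text
time: 11.3
ee_pos: [0.5583, 0.0164, 0.1605]
tcp_rot: [-90.0, 0.2, -9.0]
wrist_force: [0.8, 0.2, -0.9]
opening: 0.0229
```

Emit:
{"op": "move_arm", "data": {
  "deltas": [
    [[0,0,0,0],[0,0,0,0]]
  ]
}}

```text
time: 11.5
ee_pos: [0.5588, 0.0165, 0.1616]
tcp_rot: [-90.0, 0.1, -8.7]
wrist_force: [0.4, -0.2, -0.4]
opening: 0.023
```

Run:
```python
from h import *
w=camera("wrist");cv2.imwrite("pics/w7.png",w["color"])
o=get_obs();print(o["ee_pos"],o["tcp_rot"],o["q"],o["opening"])
P=np.array([[pt(w,u,v) for u in range(640)] for v in range(400)]);z=P[:,:,2]
H,S,V=cv2.split(cv2.cvtColor(w["color"],cv2.COLOR_BGR2HSV))
red=((H<4)|(H>172))&(S>130)&(V>50)&(z>.1)&(z<.115)
print("peg",red.sum(),P[red].mean(0) if red.any() else 0)
s=camera("side");cv2.imwrite("pics/s7.png",cv2.resize(s["color"][140:260,260:420],None,fx=4,fy=4,interpolation=cv2.INTER_CUBIC))
```

```text
[0.55887217 0.01643401 0.16181462] [-9.00061643e+01  4.07109872e-02 -8.77804007e+00] [1.68365743e+00 5.39893181e+00 2.83746746e+00 8.74796892e+01
 1.33037022e-03 1.04616948e+01] 0.022929526172077046
peg 219 [0.56120836 0.12667099 0.10754172]
```

View pics/s7.png

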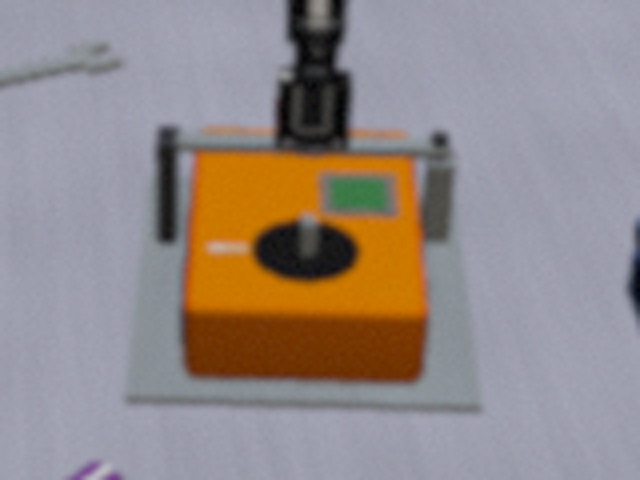

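Side crop: the bar lies across the charger inside the catch (168,140) and the held knob hangs above the spindle (308,230). I'll descend slowly, with first contact expected at TCP z ≈ 0.102.

Emit:
{"op": "move_arm", "data": {
  "deltas": [
    [[0,0.02,0,0],[0,0.04,0,0],[0,0.054,0,0],[0,0.054,0,0],[0,0.054,0,0]]
  ]
}}

```text
time: 12.1
ee_pos: [0.5591, 0.0164, 0.1087]
tcp_rot: [-90.0, 0.0, -8.9]
wrist_force: [0.7, 0.7, -1.5]
opening: 0.023
```

Emit:
{"op": "move_arm", "data": {
  "deltas": [
    [[0,0.002,0,0],[0,0.004,0,0],[0,0.006,0,0],[0,0.008,0,0],[0,0.008,0,0]]
  ]
}}

```text
time: 12.6
ee_pos: [0.5589, 0.0165, 0.1]
tcp_rot: [-90.0, 0.0, -8.9]
wrist_force: [-0.3, -0.2, -0.7]
opening: 0.0232
```

Emit:
{"op": "move_arm", "data": {
  "deltas": [
    [[0,0.0015,0,0],[0,0.003,0,0],[0,0.0045,0,0],[0,0.006,0,0],[0,0.006,0,0]]
  ]
}}

```text
time: 13.1
ee_pos: [0.5589, 0.0164, 0.0939]
tcp_rot: [-90.0, 0.0, -8.9]
wrist_force: [-2.2, -0.5, -1.5]
opening: 0.023
```

Sliding on with almost no force (sitting on top would give at least 5 N). Continue.

Emit:
{"op": "move_arm", "data": {
  "deltas": [
    [[0,0.0015,0,0],[0,0.003,0,0],[0,0.0045,0,0],[0,0.0045,0,0]]
  ]
}}

```text
time: 13.5
ee_pos: [0.5589, 0.0164, 0.0895]
tcp_rot: [-90.0, 0.0, -8.9]
wrist_force: [-1.9, 0.9, -0.9]
opening: 0.0227
```

Emit:
{"op": "move_arm", "data": {
  "deltas": [
    [[0,0.0015,0,0],[0,0.003,0,0],[0,0.0045,0,0],[0,0.006,0,0],[0,0.006,0,0]]
  ]
}}

```text
time: 14.0
ee_pos: [0.559, 0.0165, 0.0843]
tcp_rot: [-90.0, -0.0, -8.9]
wrist_force: [-5.9, 0.4, 8.2]
opening: 0.0232
```

The force fits the spring (about 8 N, 4–5 mm pressed). I'll ease the −x side load slightly and press a bit further.

Emit:
{"op": "move_arm", "data": {
  "deltas": [
    [[-0.0004,0.001,0,0],[-0.0007,0.002,0,0],[-0.0007,0.003,0,0],[-0.0007,0.003,0,0]]
  ]
}}

```text
time: 14.4
ee_pos: [0.5589, 0.0165, 0.082]
tcp_rot: [-90.0, -0.1, -8.9]
wrist_force: [-4.5, 0.3, 10.0]
opening: 0.0234
```

Run:
```python
from h import *
o=get_obs();print(o["ee_pos"],o["tcp_rot"],o["opening"],o["wrist_force"])
w=camera("wrist");e=o["ee_pos"]
P=np.array([[pt(w,u,v) for u in range(640)] for v in range(400)]);z=P[:,:,2]
H,S,V=cv2.split(cv2.cvtColor(w["color"],cv2.COLOR_BGR2HSV))
red=((H<4)|(H>172))&(S>130)&(V>50)&(z>.1)&(z<.115)
print("peg",red.sum(),P[red].mean(0) if red.any() else 0)
k=(z>.095)&(z<.125)&(np.hypot(P[:,:,0]-e[0],P[:,:,1]-e[1])<.02)&(V<60)
wh=(z>.095)&(z<.125)&(np.hypot(P[:,:,0]-e[0],P[:,:,1]-e[1])<.02)&(V>120)&(S<60)
print("knob top z",np.median(z[k]),np.median(z[wh]) if wh.any() else 0)
s=camera("side");A=cv2.resize(s["color"][150:250,260:420],None,fx=4,fy=4,interpolation=cv2.INTER_CUBIC)
cv2.imwrite("pics/s8.png",np.hstack([A[:,100:],])); cv2.imwrite("pics/w8.png",w["color"])
```

```text
[0.55891889 0.01648062 0.08196254] [-89.98791057  -0.11209188  -8.90507345] 0.02340989304874605 [-4.5127546   0.34428077 10.0046475 ]
peg 868 [0.56056419 0.12570581 0.10617901]
knob top z 0.11029313532824732 0.11104701323561635
```

View pics/s8.png

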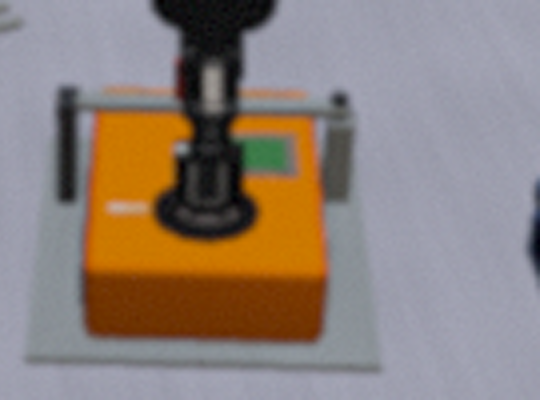

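Emit:
{"op": "move_arm", "data": {
  "deltas": [
    [[0,0,0,0],[0,0,0,0],[0,0,0,0],[0,0,0,0],[0,0,0,0]]
  ]
}}

```text
time: 15.0
ee_pos: [0.559, 0.0165, 0.0821]
tcp_rot: [-90.0, -0.1, -8.9]
wrist_force: [-4.4, -0.8, 9.4]
opening: 0.0231
```

```bash
python3 -c "
from h import *
o=get_obs();print(o['ee_pos'],o['wrist_force'],o['opening'],abs(o['qd']).max())
job_done()"
```

```text
[0.5589547  0.01648668 0.08212235] [-4.42736205 -0.791364    9.41205664] 0.02311372872274656 0.08899993732693673
the job is handed in; nothing more can be done
```

I swung the bar shut to its hard stop by gripping the red peg. I then picked up the black knob, turned it about −71° so the flats matched, slid it onto the spindle and pressed it down. The job was handed in at about 15 s with the fingers still gripping the knob. No verdict was reported.

**Last checks**
- **Knob pressed:** the upward force was about 9.4–10 N, which by the spring figures means the spindle is about 6–7 mm down.
- **Knob home:** the knob top measured z ≈ 0.1105–0.111, against 0.111 expected for home and pressed this far. It had not slipped in the grip (23 mm opening), and the arm was at rest.
- **Alignment:** the tool yaw was −8.9°, equal to the measured charger yaw.
- **Bar:** the last side picture showed the bar lying across the charger in the catch. After shutting, the peg measured within about 0.5 mm of its shut position. In the last wrist view it read 1–2 mm lower in y and z, which I put down to depth error at close range.

**Not fully clean**
- **Side load:** a steady force of about 4.5 N along −x remained at the knob; a 0.7 mm correction reduced it from 5.9 N but did not remove it.
- **Bar stop:** seating the bar briefly reached about 40 N at the wrist.
- **Other items:** I planned every move clear of the ashtray, cap and spanner, but did not measure them again at the end.

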